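# Check a C-shaped plate with a thickness probe

## Task

Take the orange thickness probe out of its holder, and zero it: press its spring tip gently on the brass reference disc, probe upright, tip about half-way in, for a second. Then press it the same way inside the red ring on the sloped plate, holding the probe square to the plate (not upright), tip again about half-way in. Finish while holding it there: do not let go or lift off, never press hard, and leave the other things on the table undisturbed.

Things in the scene. Friction and masses are not known exactly. Their poses are not given: they have to be found in the camera images.
- probe_grip (a point): Centre of the loose thickness probe's orange handle, a bar 24 x 24 mm, 80 mm long, faces square to x and y here; z along the probe, away from its tip. Below: collar (34 mm dia., 6 mm), steel barrel (22 mm dia., 36 mm), brass spring tip (10 mm dia., ball end). Tip end 106 mm below this point when out. About 150 g. Starts upright in the holder, point 116 mm above the table; lift 65 mm to clear.
- tip_end (a point): The end of the probe's brass spring tip, on the probe's axis (the ball end's lowest point); z runs along the probe towards its handle.
- tip (a joint): How far the spring tip is pushed into the probe, m: 0 is fully out, 0.012 fully in. The spring pushes back with 1.2 N when the tip just starts to move, 3.6 N half-way in and 6 N fully in (400 N/m).
- holder: Black block, 70 x 70 x 70 mm, fixed to the table, with a 25 mm hole down its middle in which the probe stands. Origin at the centre of its underside.
- ref_top (a point): The centre of the top face of the reference block: a flat brass disc, 44 mm diameter, on a yellow 70 x 70 mm base, fixed; the top face is level, 30 mm above the table. z is up.
- plate: C-shaped bright plate, 4 mm thick, 240 mm outer, 120 mm inner diameter, fixed on a dark sloped board (250 x 250 mm) on a blue base. Origin at the centre of the C, in its top face; z square to that face, up. It slopes 17 degrees (0.30 rad), rising along its x axis; high edge 100 mm above the table. It also has two blue rings, not to be measured.
- mark (a point): The centre of the red painted ring (40 mm outer, 20 mm inner diameter, red dot in the middle) on the plate's top face; same axes as the plate: z square to the plate, out of it.
- hammer: loose bystander: hammer with dark handle, lying to the far right; origin under its middle
- can: loose bystander: short paint can, 56 mm diameter, 100 mm tall, green label; origin at the centre of its underside
- tape: loose bystander: yellow roll of tape lying flat, 64 mm diameter, 24 mm high; origin at the centre of its underside
- pen: loose bystander: blue and white paint marker, 110 x 14 x 14 mm, lying; origin under its middle
- brush: loose bystander: brush lying to the right; origin under its middle
- offcut: loose bystander: short L-shaped piece of steel angle, 70 x 50 x 50 mm; origin under its middle
- jar: loose bystander: amber jar with black lid, 64 mm diameter, 85 mm tall; origin at the centre of its underside

How it is judged (in metres and radians):
On the way:
1. the probe, upright (within 0.15 rad), is pressed on the brass reference disc with its tip 3 to 10 mm in (distance between tip_end and ref_top below 0.02 m and contact force between probe and ref above 1 N and angle between probe_grip's own z axis and vertical below 0.15 rad and value of joint tip between 0.003 and 0.01 m), for 0.8 s.
At the end, for the whole second after the job is handed in: The gripper still holds the probe, its tip's end within 10 mm of the centre of the red ring, touching the plate with 1 to 8 N, the tip 3 to 10 mm in, and the probe's axis within 0.15 rad (8.6 degrees) of square to the plate (distance between tip_end and mark below 0.01 m and contact force between probe and plate between 1 and 8 N and angle between the z axis of probe_grip and the z axis of plate, either way round below 0.15 rad and contact force between the fingers and probe above 1 N and value of joint tip between 0.003 and 0.01 m); the arm keeps its last pose, push and grip.
It fails at once if the probe is pressed hard (over 15 N) on the plate or the reference block (contact force between probe and plate above 15 N or contact force between probe and ref above 15 N).
It fails at once if a bystander (hammer, can, tape, pen, brush, offcut, jar) is moved by more than 30 mm (distance of any of hammer, can, tape, pen, brush, offcut, jar from where it was at the start of the episode above 0.03 m).
It also fails if it takes over 48 s, if anything falls off the work surface, if the arm or the gripper's body presses on something with over 40 N, if the wrist force passes 120 N, or if a joint passes its speed limit or range.

## Robot

A 6-joint arm with a two-finger parallel gripper is mounted at the origin on the work surface. World frame = base frame: x ahead of the robot, y to its left, z up, the work surface at z = 0. Lengths are in mm, angles in rad, forces in N, time in s.
With the tool pointing down it reaches from about 375 to 975 mm from the base axis. Payload 3.8 kg.
Tool frame: the origin (TCP) lies between the finger pads; the fingertips stand 11 mm ahead of it and the grasp point (between the pads) lies 8 mm behind it (tcp_to_tips is the distance from the TCP to the fingertips, in mm); z points along the fingers, y is the direction in which the jaws open and shut (so a half turn about z gives the same grasp; the last joint's range is limited). The gripper opens to 88 mm and grips with 3 to 60 N. Pads are 18 mm wide; open, the fingers measure 123 mm over their backs; the gripper's body (75 mm by 187 mm) begins 45 mm behind the grasp point.
Start: joints at [-1.318, 0.264, 1.604, -0, 1.274, -0.037], TCP at [192.883, -646.849, 213.106] pointing down, gripper open.
Joint ranges: [-2.63, 2.63], [-0.94, 2.18], [0.31, 2.57], [-1.31, 4.45], [0, 2.66], [-2.55, 2.55]. Speed limits (rad/s): [2.57, 2.57, 3.14, 3.14, 3.14, 3.14].

## Interface

Orientations are given as a unit quaternion [x, y, z, w].
In Python, from bench import observe, camera, job_done, regions_of, spot_point, tcp_to_tips gives the robot as it stands.
- The arm moves only by the shell command python3 -m creep 'ROWS' [OPENING] [FORCE]. ROWS is JSON, a list of rows, each a list of 2 entries, a list of its own where there are three numbers: the shift along the tool's x, y, z in mm, then the turn, a rotation vector about the tool's x, y, z in degrees. In form: [[[tx, ty, tz], [rx, ry, rz]], ...]. A call has 1 to 20 rows; each row shifts and turns the commanded pose from where the row before left it, along the tool's axes as they then stand; what a row does not reach is not made up. A row lasts 1/12 s, in which the tool goes at most 41.7 mm and 7.16 degrees, less where a joint would pass 70% of its speed; a pose out of reach is approached as far as the arm can. A call with a gripper value outside its range is refused whole. OPENING is the opening, from 0 (shut) to 1 (fully open), set as the call begins (- or left out, the last holds). The fingers move at their own pace and stop on an object; FORCE is the grip in N (left out, the last holds). Time passes only in rows, so rows that do not move let the fingers close. It gives the time, the measured TCP pose, the force and the opening at its end, in the units of the state.
- observe(): the state, without advancing time (a new reading comes with each control period).
- camera(name): name is "scene" or "top" or "wrist"; returns a dict with "frame" (400x640x3 uint8, red, green, blue), "depth" (400x640 float32, mm along the optical axis (not along the pixel's ray), 0 where there is no reading), "intrinsics" (3x3 intrinsics, pixels), "k1" (the pictures are not rectified: a ray, as slopes to the right and down, at radius r is drawn at 1 + k1 r^2 times it, then the intrinsics apply), "world_from_camera" (4x4, takes a point from camera to world coordinates); the wrist camera has in their place "hand_eye" (4x4, takes a point from camera to tool coordinates, whose origin is the TCP and whose axes are the flange's). Camera axes: x right, y up, looking along -z (the intrinsics and any distortion apply to the point x, -y, -z); pixel columns grow to the right and rows downward; lengths in mm; the calibration is good to about 2 mm. A picture is of the moment at which its call begins: read the wrist's pose just before it.
- job_done(): hands the job in, once; it reports no verdict.
Trained networks look in a picture, given as the dict that the camera call returned (one of the last four; its "shot" number tells which), for a name from the list of things; names that differ only in an ending like _2 or _b are one class to them, and where a whole thing is asked for, a point or a joint stands for the part that bears it (a point fixed in the world has none). Each returns a list of dicts, best first, with "p" (0 to 1); they miss things now and then, are a little off and sometimes report something else, mostly with a low value. They report only what shows in the picture. A call takes as long as a camera call.
- regions_of(thing, picture): "mask" (400x640 bool, what is visible of it) and "position" ([row, column] in pixels, amid what is visible of it).
- spot_point(thing, picture): "position" ([row, column] in pixels: a listed point, or the origin of a listed thing).
The state is a dict: "clock": time; "joint_positions": joint angles; "joint_vel": joint speeds; "tau": joint torques, N m; "position": TCP position; "eef_rot": TCP orientation; "ft_force": force on the tool from outside, world axes, zero at the start; "torque": the same for the moment, N m; "width": opening from 0.0 (shut) to 1.0 (fully open).
Only numpy, scipy, OpenCV 4.12 (cv2) and the standard library are available. Lean on these libraries where they do the work, as an engineer would, in place of code of your own. Each camera call takes 0.05 s, during which the arm holds its last target.

## Working session

There is one attempt and no reset: what is moved stays moved. The work goes in short steps, Python scripts to look and compute and a shell command to move; the robot and the scene stay as the last step left them, time stands still between calls to the robot, and variables do not carry over. Pictures are saved under pics/ and viewed, and the job is handed in when it is done.

```bash
ls; mkdir -p pics; cat > h.py <<'E'
import numpy as np, cv2
from bench import *
from scipy.spatial.transform import Rotation as R
def undist(pic,rc):
    K=np.array(pic["intrinsics"]);k1=pic["k1"]
    u=(rc[1]-K[0,2])/K[0,0];v=(rc[0]-K[1,2])/K[1,1]
    rd=np.hypot(u,v);r=rd
    for _ in range(30): r=rd/(1+k1*r*r)
    s=r/rd if rd>0 else 1
    return np.array([u*s,-v*s,-1.0])
def wfc(pic,st=None):
    if "world_from_camera" in pic: return np.array(pic["world_from_camera"])
    T=np.eye(4);T[:3,:3]=R.from_quat(st["eef_rot"]).as_matrix();T[:3,3]=st["position"]
    return T@np.array(pic["hand_eye"])
def ray(pic,rc,st=None):
    T=wfc(pic,st);return T[:3,3],T[:3,:3]@undist(pic,rc)
def at_z(pic,rc,z,st=None):
    o,d=ray(pic,rc,st);return o+d*(z-o[2])/d[2]
def at_depth(pic,rc,st=None):
    r,c=int(round(rc[0])),int(round(rc[1]))
    p=pic["depth"][max(r-2,0):r+3,max(c-2,0):c+3];p=p[p>0]
    if len(p)==0:return None
    o,d=ray(pic,rc,st);return o+d*np.median(p)
def save(pic,n): cv2.imwrite("pics/"+n,cv2.cvtColor(pic["frame"],cv2.COLOR_RGB2BGR))
E
python3 - <<'E'
from h import *
np.set_printoptions(precision=1,suppress=True)
st=observe();print(st)
for n in ["top","scene"]:
    p=camera(n);save(p,n+"0.png")
    for t in ["probe_grip","tip_end","ref_top","mark","plate","holder"]:
        for d in spot_point(t,p)[:3]:
            print(n,t,d["p"],np.array(d["position"]),at_depth(p,d["position"]))
E
```

```text
pics
{'clock': 0.0, 'joint_positions': array([-1.3,  0.3,  1.6, -0. ,  1.3, -0. ]), 'joint_vel': array([ 0., -0.,  0., -0., -0.,  0.]), 'tau': array([ -0. , -50.2, -35.7,   0.1,   0. ,  -0. ]), 'position': array([ 192.7, -646.1,  211.8]), 'eef_rot': array([ 1. ,  0.1, -0. , -0. ]), 'ft_force': array([-0.8,  0. ,  0.4]), 'torque': array([ 0.,  0., -0.]), 'width': 0.9997293332333288}
top probe_grip 0.72 [205.9 412.5] [ 519.2 -295.7  144.6]
top probe_grip 0.41 [234.4 181.5] [419.3 488.9   6.7]
top ref_top 0.68 [194.4 251. ] [558.3 233.   65.5]
top ref_top 0.67 [214.6 370.6] [ 497.8 -177.    30.1]
top mark 0.76 [203.6 226.7] [526.3 316.5  59.7]
top plate 0.7 [195.1 251.8] [556.1 230.5  64.1]
top holder 0.76 [208.2 406.1] [ 517.9 -291.1   74. ]
scene probe_grip 0.65 [187.7 206.6] [ 525.2 -304.   133.3]
scene tip_end 0.46 [188.2 204.8] [ 528.9 -307.8  136.5]
scene ref_top 0.77 [201.2 259.9] [ 507.3 -170.8   31.7]
scene ref_top 0.68 [211.4 214.5] [ 553.7 -295.1   55.6]
scene ref_top 0.66 [182.  163.5] [ 420.7 -476.5   20.8]
scene mark 0.82 [196.2 430.3] [523.4 323.1  59.7]
scene plate 0.7 [204.9 401.7] [552.3 236.2  62.8]
scene holder 0.66 [210.6 216.1] [ 551.5 -290.6   56.2]
```

View pics/top0.png

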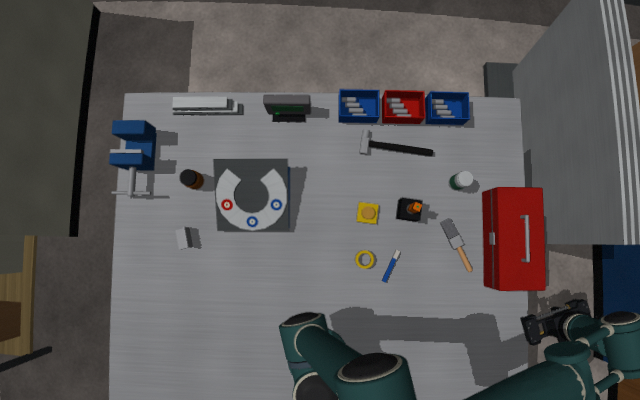

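View pics/scene0.png

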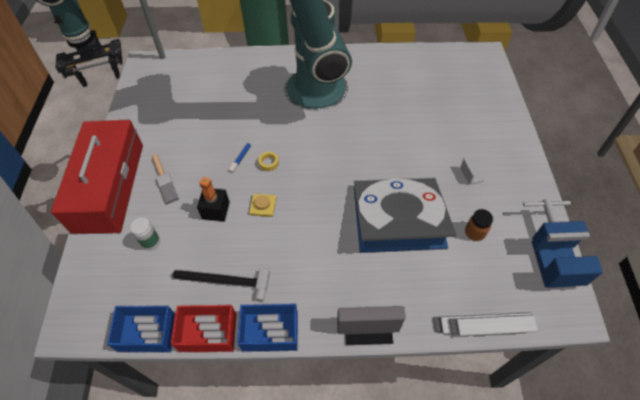

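```bash
cat >> h.py <<'E'
def cloud(p,st=None):
    D=p["depth"];K=np.array(p["intrinsics"]);h,w=D.shape
    cc,rr=np.meshgrid(np.arange(w),np.arange(h))
    pts=np.stack([cc.ravel(),rr.ravel()],1).astype(np.float64)[:,None]
    u=cv2.undistortPoints(pts,K,np.array([p["k1"],0,0,0.]))[:,0]
    d=D.ravel()[:,None]
    P=np.hstack([u[:,:1],-u[:,1:],-np.ones((len(u),1))])*d
    T=wfc(p,st);return (P@T[:3,:3].T+T[:3,3]).reshape(h,w,3)
def delta(pos,rot,st=None):
    """tool-frame shift(mm), rotvec(deg) from commanded/measured pose to target"""
    st=st or observe();R0=R.from_quat(st["eef_rot"])
    return R0.inv().apply(np.array(pos)-st["position"]),(R0.inv()*rot).as_rotvec(degrees=True)
E
python3 - <<'E'
from h import *
np.set_printoptions(precision=3,suppress=True)
st=observe();print(R.from_quat(st["eef_rot"]).as_matrix(),st["position"])
for n in ["top","scene"]:
    p=camera(n);C=cloud(p)
    for t in ["plate"]:
        m=regions_of(t,p)[0];M=m["mask"]&(p["depth"]>0)
        print(n,m["p"],M.sum())
        P=C[M]
        for k in range(4):
            A=np.c_[P[:,:2],np.ones(len(P))];c=np.linalg.lstsq(A,P[:,2],rcond=None)[0]
            r=P[:,2]-A@c;P=P[abs(r)<max(2*r.std(),1.5)]
        nn=np.array([-c[0],-c[1],1]);nn/=np.linalg.norm(nn);print(len(P),r.std(),nn,np.degrees(np.arccos(nn[2])),P.mean(0))
    for t in ["holder","probe_grip"]:
        m=regions_of(t,p)[0];M=m["mask"]&(p["depth"]>0);P=C[M];print(t,m["p"],len(P),np.median(P,0),P.min(0),P.max(0))
# target above holder
print(delta([520,-292,330],R.from_matrix(np.diag([1.,-1,-1]))))
print(camera("wrist")["hand_eye"])
E
```

```text
[[ 0.958  0.286  0.   ]
 [ 0.286 -0.958 -0.   ]
 [ 0.     0.    -1.   ]] [ 192.881 -646.867  213.174]
top 0.66 2229
1971 2.0610413935367387 [-0.299 -0.005  0.954] 17.395007975821436 [535.658 234.047  61.425]
holder 0.95 437 [ 512.165 -294.246   69.036] [ 479.346 -365.699   -3.607] [ 565.388 -268.165  158.495]
probe_grip 0.6 137 [ 517.618 -301.088  136.613] [ 503.565 -330.988   65.409] [ 540.021 -290.4    162.571]
scene 0.66 2300
2041 1.559150552773852 [-0.292 -0.004  0.956] 16.98635887055584 [537.968 232.303  63.685]
holder 0.7 693 [ 542.662 -294.578   62.51 ] [ 481.833 -344.713    1.762] [ 557.752 -268.773   77.566]
probe_grip 0.77 311 [ 523.458 -302.99   119.481] [ 394.32  -371.862   -2.303] [ 533.589 -289.566  161.521]
(array([ 414.88 , -246.575, -116.901]), array([ 0.001,  0.001, 16.605]))
[[   0.       0.951    0.309   79.604]
 [   1.      -0.      -0.001    0.301]
 [  -0.001    0.309   -0.951 -171.157]
 [   0.       0.       0.       1.   ]]
```

```bash
python3 -m creep '[[[29.3,-21.6,-8.4],[0,0,0]],[[29.3,-21.6,-8.4],[0,0,0]],[[29.3,-21.6,-8.4],[0,0,0]],[[29.3,-21.6,-8.4],[0,0,0]],[[29.3,-21.6,-8.4],[0,0,0]],[[29.3,-21.6,-8.4],[0,0,0]],[[29.3,-21.6,-8.4],[0,0,0]],[[29.3,-21.6,-8.4],[0,0,0]],[[29.3,-21.6,-8.4],[0,0,0]],[[29.3,-21.6,-8.4],[0,0,0]],[[29.3,-21.6,-8.4],[0,0,0]],[[29.3,-21.6,-8.4],[0,0,0]],[[29.3,-21.6,-8.4],[0,0,0]],[[29.3,-21.6,-8.4],[0,0,0]],[[0,0,0],[0,0,5.53]],[[0,0,0],[0,0,5.53]],[[0,0,0],[0,0,5.54]],[[0,0,0],[0,0,0]]]' 1
python3 - <<'E'
from h import *
np.set_printoptions(precision=2,suppress=True)
st=observe();print(st["position"],st["joint_positions"],R.from_quat(st["eef_rot"]).as_matrix())
p=camera("wrist");save(p,"w1.png")
C=cloud(p,st)
for t in ["probe_grip","ref_top","holder"]:
    for d in spot_point(t,p)[:2]: print(t,d["p"],np.array(d["position"]),at_depth(p,d["position"],st))
    for d in regions_of(t,p)[:1]:
        P=C[d["mask"]&(p["depth"]>0)];print("reg",d["p"],len(P))
        if t!="ref_top":
            z={"probe_grip":156,"holder":70}[t]
            Q=P[abs(P[:,2]-z)<5]
            if len(Q): print(" top",len(Q),Q[:,2].mean(),np.percentile(Q,2,axis=0),np.percentile(Q,98,axis=0))
E
```

```text
clock: 2.65
position: [499.8, -239.4, 330.9]
eef_rot: [1.0, -0.001, 0.0, 0.0]
ft_force: [-0.1, -1.3, 0.5]
width: 0.998
[ 499.83 -239.37  330.9 ] [-0.49 -0.02  1.7  -0.    1.45  1.08] [[ 1. -0.  0.]
 [-0. -1. -0.]
 [ 0.  0. -1.]]
probe_grip 0.66 [143.9 379.4] [ 521.6  -303.66  156.11]
reg 0.96 879
 top 494 155.55630819006979 [ 504.25 -318.89  153.08] [ 529.85 -293.32  157.38]
ref_top 0.92 [142.  269.4] [ 503.33 -167.28   29.35]
holder 0.57 [130.6 368.5] [ 528.64 -299.64  100.98]
reg 0.75 2060
 top 1819 69.68353184592165 [ 482.82 -341.75   67.78] [ 552.15 -271.32   71.4 ]
```

View pics/w1.png

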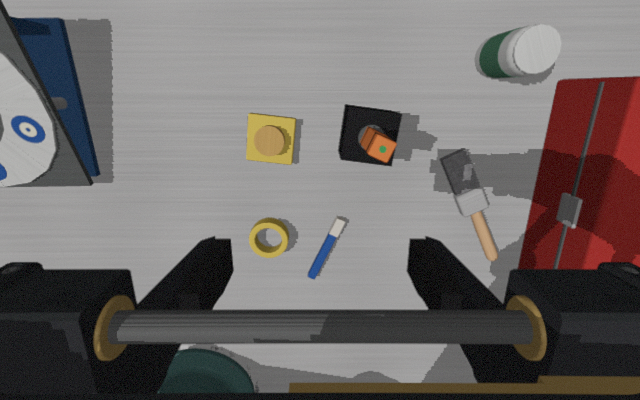

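```bash
python3 - <<'E'
from h import *
np.set_printoptions(precision=2,suppress=True)
st=observe()
p=camera("wrist");C=cloud(p,st)
for t,z in [("probe_grip",156),("holder",70)]:
    d=regions_of(t,p)[0];P=C[d["mask"]&(p["depth"]>0)]
    Q=P[abs(P[:,2]-z)<2.5];print(t,cv2.minAreaRect(Q[:,:2].astype(np.float32)),Q.mean(0),cv2.minAreaRect(Q[(abs(Q-np.median(Q,0))<60).all(1)][:,:2].astype(np.float32)))
# yellow base & brass disc
hsv=cv2.cvtColor(p["frame"],cv2.COLOR_RGB2HSV)
sub=(C[...,2]>26)&(C[...,2]<34)&(abs(C[...,0]-503)<50)&(abs(C[...,1]+167)<50)
Q=C[sub];print("disc",len(Q),Q.mean(0),cv2.minEnclosingCircle(Q[:,:2].astype(np.float32)))
sub=(C[...,2]>12)&(C[...,2]<34)&(abs(C[...,0]-503)<50)&(abs(C[...,1]+167)<50)
print("base",cv2.minAreaRect(C[sub][:,:2].astype(np.float32)), np.histogram(C[sub][:,2]))
im=cv2.resize(p["frame"][90:180,230:430],None,fx=4,fy=4,interpolation=cv2.INTER_CUBIC);cv2.imwrite("pics/w1c.png",im[...,::-1])
E
```

```text
probe_grip ((517.0443115234375, -306.5826110839844), (23.606765747070312, 22.586816787719727), 64.8711166381836) [ 517.59 -306.27  155.65] ((517.0443115234375, -306.5826110839844), (23.606765747070312, 22.586816787719727), 64.8711166381836)
holder ((516.2977294921875, -306.7084045410156), (70.1038589477539, 69.9684066772461), 82.3791275024414) [ 521.32 -302.52   69.69] ((516.2977294921875, -306.7084045410156), (70.1038589477539, 69.9684066772461), 82.3791275024414)
disc 732 [ 505.45 -166.01   29.48] ((505.0430603027344, -165.66571044921875), 22.10335922241211)
base ((504.9977111816406, -165.78660583496094), (70.07637023925781, 70.07671356201172), 83.52439880371094) (array([ 124, 1038,  280,    5,    6,    8,    6,   77,  524,  128]), array([12.2 , 14.22, 16.24, 18.26, 20.28, 22.3 , 24.32, 26.35, 28.37,
       30.39, 32.41]))
```

View pics/w1c.png

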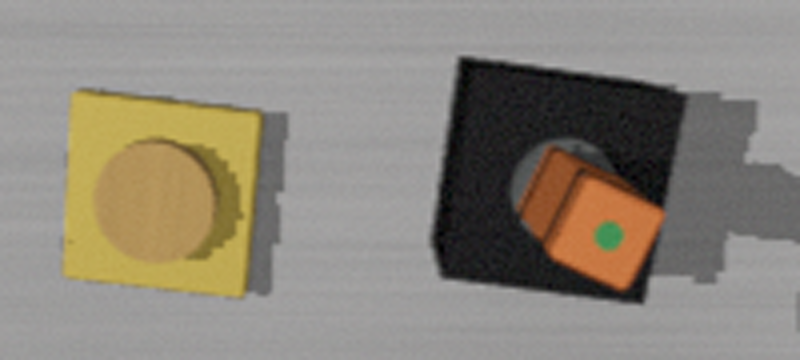

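```bash
python3 -m creep '[[[4.3,16.7,25],[0,0,0]],[[4.3,16.7,25],[0,0,0]],[[4.3,16.7,25],[0,0,0]],[[4.3,16.7,25],[0,0,0]],[[0,0,0],[0,0,-6.51]],[[0,0,0],[0,0,-6.51]],[[0,0,0],[0,0,-6.51]],[[0,0,0],[0,0,-6.51]],[[0,0,0],[0,0,-6.51]],[[0,0,0],[0,0,-6.51]],[[0,0,0],[0,0,-6.51]],[[0,0,0],[0,0,-6.51]],[[0,0,0],[0,0,-6.51]],[[0,0,0],[0,0,-6.51]],[[0,0,0],[0,0,0]],[[0,0,0],[0,0,0]]]' 1
python3 - <<'E'
from h import *
np.set_printoptions(precision=2,suppress=True)
st=observe();print(st["position"],st["joint_positions"],R.from_quat(st["eef_rot"]).as_matrix(),st["ft_force"])
p=camera("wrist");save(p,"w2.png");C=cloud(p,st)
d=regions_of("probe_grip",p)
if d:
    P=C[d[0]["mask"]&(p["depth"]>0)];Q=P[abs(P[:,2]-156)<2.5];print(d[0]["p"],len(Q),cv2.minAreaRect(Q[:,:2].astype(np.float32)))
    c=np.array(cv2.minAreaRect(Q[:,:2].astype(np.float32))[0]); print(delta([*c,112],R.from_quat(st["eef_rot"]),st))
E
```

```text
clock: 4.48
position: [516.8, -306.7, 230.6]
eef_rot: [0.844, 0.537, 0.0, -0.0]
ft_force: [0.3, 0.7, -0.9]
width: 0.997
[ 516.76 -306.7   230.65] [-0.58  0.11  1.75  0.    1.28 -0.14] [[ 0.42  0.91 -0.  ]
 [ 0.91 -0.42  0.  ]
 [ 0.   -0.   -1.  ]] [ 0.32  0.69 -0.91]
0.72 835 ((516.4468994140625, -306.2108154296875), (23.630155563354492, 23.335710525512695), 65.1113052368164)
(array([  0.31,  -0.48, 118.65]), array([0., 0., 0.]))
```

View pics/w2.png

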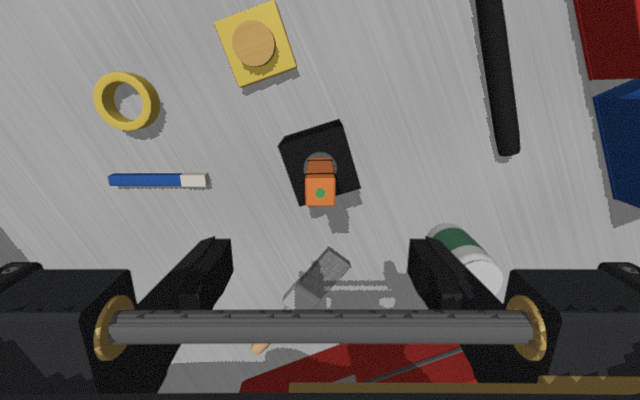

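```bash
python3 -m creep '[[[0,0,30],[0,0,0]],[[0,0,30],[0,0,0]],[[0,0,30],[0,0,0]],[[0,0,16],[0,0,0]],[[0,0,12],[0,0,0]],[[0,0,0],[0,0,0]],[[0,0,0],[0,0,0]]]' 1
python3 -m creep '[[[0,0,0],[0,0,0]],[[0,0,0],[0,0,0]],[[0,0,0],[0,0,0]],[[0,0,0],[0,0,0]],[[0,0,0],[0,0,0]],[[0,0,0],[0,0,0]],[[0,0,0],[0,0,0]],[[0,0,0],[0,0,0]]]' 0 30
```

```text
clock: 5.17
position: [516.8, -306.6, 112.6]
eef_rot: [0.843, 0.538, -0.0, -0.0]
ft_force: [0.0, -0.3, -0.2]
width: 1.001
clock: 5.83
position: [516.7, -306.6, 112.7]
eef_rot: [0.843, 0.538, -0.0, 0.0]
ft_force: [-0.4, 0.1, 0.1]
width: 0.421
```

```bash
python3 -m creep '[[[0,0,0],[0,0,0]],[[0,0,0],[0,0,0]],[[0,0,0],[0,0,0]],[[0,0,0],[0,0,0]],[[0,0,0],[0,0,0]],[[0,0,0],[0,0,0]]]' 0 30
```

```text
clock: 6.33
position: [516.8, -306.6, 112.6]
eef_rot: [0.843, 0.538, -0.0, -0.0]
ft_force: [0.5, -0.3, -0.8]
width: 0.268
```

```bash
python3 -m creep '[[[0,0,0],[0,0,0]],[[0,0,0],[0,0,0]],[[0,0,-5],[0,0,0]],[[0,0,-10],[0,0,0]],[[0,0,-12],[0,0,0]],[[0,0,-12],[0,0,0]],[[0,0,-12],[0,0,0]],[[0,0,-12],[0,0,0]],[[0,0,-12],[0,0,0]],[[0,0,-10],[0,0,0]],[[0,0,0],[0,0,0]],[[0,0,0],[0,0,0]]]'
python3 - <<'E'
from h import *
np.set_printoptions(precision=2,suppress=True)
st=observe();print(st["position"],st["ft_force"])
p=camera("wrist");save(p,"w3.png");C=cloud(p,st)
for t in ["probe_grip","tip_end"]:
    for d in spot_point(t,p)[:2]: print(t,d["p"],np.array(d["position"]),at_depth(p,d["position"],st))
p=camera("scene");save(p,"s3.png")
E
```

```text
clock: 7.33
position: [517.3, -307.0, 198.9]
eef_rot: [0.843, 0.538, 0.0, 0.001]
ft_force: [-0.6, -0.6, -2.6]
width: 0.27
[ 517.3  -306.99  198.88] [-0.56 -0.57 -2.62]
probe_grip 0.56 [234.4 319.3] [ 521.85 -296.07  226.91]
tip_end 0.35 [ 39.5 499. ] [ 728.96 -269.58   17.14]
```

View pics/w3.png

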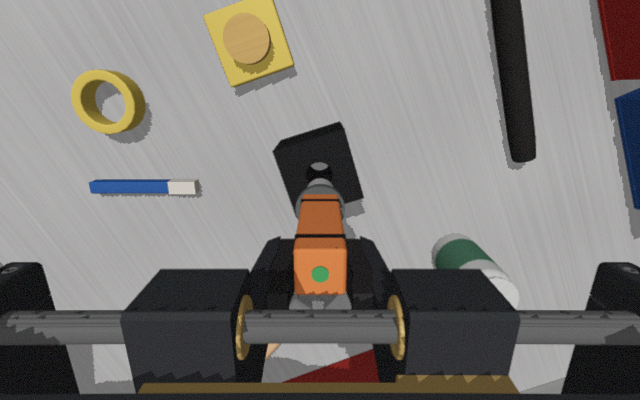

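View pics/s3.png

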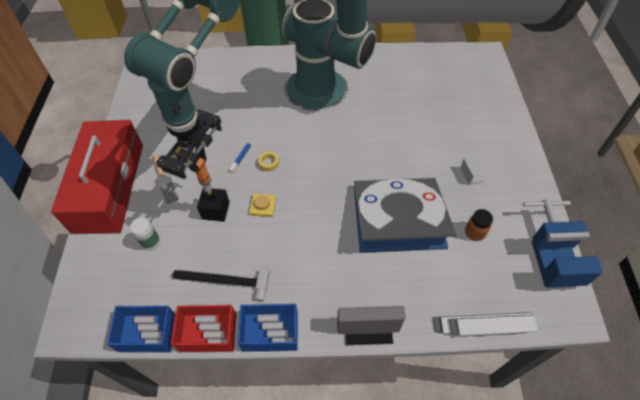

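```bash
python3 - <<'E'
from h import *
np.set_printoptions(precision=2,suppress=True)
st=observe()
p=camera("wrist");C=cloud(p,st)
m=regions_of("probe_grip",p)[0]["mask"]
hsv=cv2.cvtColor(p["frame"],cv2.COLOR_RGB2HSV)
m2=(hsv[...,0]<18)&(hsv[...,1]>130)&(hsv[...,2]>60)&(p["depth"]>0)
m2[:190]=0;m2[300:]=0;m2[:,:285]=0;m2[:,355:]=0
R0=R.from_quat(st["eef_rot"])
L=(C[m2]-st["position"])@R0.as_matrix()
print(len(L),np.percentile(L,[2,50,98],axis=0))
top=L[L[:,2]<np.percentile(L[:,2],3)+4];print("top",len(top),cv2.minAreaRect(top[:,:2].astype(np.float32)),top[:,2].mean())
A=np.c_[top[:,:2],np.ones(len(top))];print("top slopes",np.linalg.lstsq(A,top[:,2],rcond=None)[0])
f=L[(L[:,2]>-38)&(L[:,0]>6)]
A=np.c_[f[:,1:],np.ones(len(f))];c=np.linalg.lstsq(A,f[:,0],rcond=None)[0];print("front x = a*y+b*z+c",c,len(f),(f[:,0]-A@c).std(),f[:,2].min(),f[:,2].max())
# ref refine
for d in spot_point("ref_top",p)[:2]: print(d["p"],np.array(d["position"]),at_z(p,d["position"],30,st))
s=(C[...,2]>25)&(C[...,2]<35)&(abs(C[...,0]-505)<30)&(abs(C[...,1]+166)<30)
Q=C[s];print("disc",len(Q),Q.mean(0),cv2.minEnclosingCircle(Q[:,:2].astype(np.float32)))
print(delta([505,-166,160],R0,st))
E
```

```text
4420 [[-10.5  -11.52 -43.96]
 [ 11.13  -0.07 -41.22]
 [ 12.22  11.24  30.07]]
top 2311 ((0.18973064422607422, -0.0831298828125), (24.8823184967041, 24.323598861694336), 0.04036941006779671) -42.77475870805794
top slopes [  0.02  -0.   -42.81]
front x = a*y+b*z+c [-0.  -0.  11.7] 2000 0.3656152995884925 -37.93913851323661 36.07377089408363
0.85 [ 38.8 247.9] [ 505.43 -166.59   30.  ]
disc 1911 [ 505.32 -165.87   29.53] ((505.05322265625, -165.86915588378906), 22.227951049804688)
(array([122.47, -69.  ,  36.66]), array([0., 0., 0.]))
```

```bash
python3 -m creep '[[[20,-11.3,0],[0,0,0]],[[27,-15.2,0],[0,0,0]],[[28.5,-16,0],[0,0,0]],[[27,-15.2,0],[0,0,0]],[[20,-11.3,0],[0,0,0]],[[0,0,12],[0,0,0]],[[0,0,18],[0,0,0]],[[0,0,18],[0,0,0]],[[0,0,10],[0,0,0]],[[0,0,0],[0,0,0]],[[0,0,0],[0,0,0]],[[0,0,0],[0,0,0]]]'
python3 - <<'E'
from h import *
np.set_printoptions(precision=2,suppress=True)
st=observe();print(st["position"],st["ft_force"])
p=camera("wrist");save(p,"w4.png");C=cloud(p,st)
E
```

```text
clock: 8.68
position: [506.3, -167.1, 140.4]
eef_rot: [0.843, 0.538, 0.0, 0.0]
ft_force: [0.0, -0.4, -1.7]
width: 0.275
[ 506.34 -167.08  140.39] [ 0.03 -0.38 -1.72]
```

View pics/w4.png

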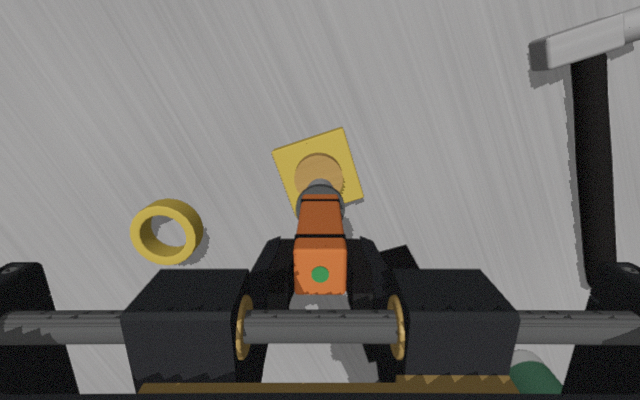

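```bash
python3 -m creep '[[[0,0,3],[0,0,0]],[[0,0,2],[0,0,0]],[[0,0,2],[0,0,0]],[[0,0,1.5],[0,0,0]],[[0,0,1.5],[0,0,0]],[[0,0,0],[0,0,0]],[[0,0,0],[0,0,0]],[[0,0,0],[0,0,0]]]'
```

```text
clock: 9.4
position: [506.1, -166.6, 130.1]
eef_rot: [0.843, 0.538, 0.0, 0.0]
ft_force: [-0.4, -1.0, 0.8]
width: 0.272
```

```bash
python3 -m creep '[[[0,0,1.5],[0,0,0]],[[0,0,1.5],[0,0,0]],[[0,0,0.3],[0,0,0]],[[0,0,0],[0,0,0]],[[0,0,0],[0,0,0]],[[0,0,0],[0,0,0]],[[0,0,0],[0,0,0]],[[0,0,0],[0,0,0]],[[0,0,0],[0,0,0]],[[0,0,0],[0,0,0]],[[0,0,0],[0,0,0]],[[0,0,0],[0,0,0]],[[0,0,0],[0,0,0]],[[0,0,0],[0,0,0]],[[0,0,0],[0,0,0]]]'
python3 - <<'E'
from h import *
np.set_printoptions(precision=2,suppress=True)
for i in range(4):
    st=observe();print(st["clock"],st["position"],st["ft_force"]);p=camera("scene")
E
python3 -m creep '[[[0,0,0],[0,0,0]],[[0,0,0],[0,0,0]],[[0,0,0],[0,0,0]],[[0,0,0],[0,0,0]],[[0,0,0],[0,0,0]]]'
```

```text
clock: 10.65
position: [505.9, -166.5, 126.4]
eef_rot: [0.843, 0.538, 0.0, 0.0]
ft_force: [1.0, -0.8, 1.8]
width: 0.27
10.65 [ 505.85 -166.52  126.44] [ 1.   -0.81  1.76]
10.7 [ 505.82 -166.52  126.43] [0.25 0.4  2.77]
10.75 [ 505.82 -166.51  126.44] [ 0.51 -1.18  1.08]
10.8 [ 505.83 -166.49  126.45] [ 0.04 -0.65  1.84]
clock: 11.27
position: [505.8, -166.5, 126.4]
eef_rot: [0.843, 0.538, 0.0, 0.0]
ft_force: [0.3, -0.9, 1.0]
width: 0.267
```

```bash
python3 -m creep '[[[0,0,-8],[0,0,0]],[[0,0,-12],[0,0,0]],[[0,0,-15],[0,0,0]],[[15,-7,-15],[0,0,0]],[[29.4,-13.7,-10],[0,0,0]],[[29.4,-13.7,-10],[0,0,0]],[[29.4,-13.7,-10],[0,0,0]],[[29.4,-13.7,-10],[0,0,0]],[[29.4,-13.7,-10],[0,0,0]],[[29.4,-13.7,-10],[0,0,0]],[[29.4,-13.7,-10],[0,0,0]],[[29.4,-13.7,-10],[0,0,0]],[[29.4,-13.7,-10],[0,0,0]],[[29.4,-13.7,-5],[0,0,0]],[[15,-7,0],[0,0,0]],[[0,0,0],[0,0,0]],[[0,0,0],[0,0,0]]]'
cat > look.py <<'E'
from h import *
import sys
np.set_printoptions(precision=2,suppress=True)
st=observe();R0=R.from_quat(st["eef_rot"]);print(st["position"],st["ft_force"],st["joint_positions"])
p=camera("wrist");save(p,sys.argv[1]);C=cloud(p,st)
for t in ["mark","plate"]:
    for d in spot_point(t,p)[:3]: print(t,d["p"],np.array(d["position"]),at_depth(p,d["position"],st))
hsv=cv2.cvtColor(p["frame"],cv2.COLOR_RGB2HSV);D=p["depth"]>0
red=((hsv[...,0]<6)|(hsv[...,0]>174))&(hsv[...,1]>130)&D&(np.hypot(C[...,0]-525,C[...,1]-320)<45)
Q=C[red];print("red",len(Q),Q.mean(0),cv2.minEnclosingCircle(Q[:,:2].astype(np.float32)),cv2.fitEllipse(cv2.convexHull(Q[:,:2].astype(np.float32))))
pl=(hsv[...,1]<40)&(hsv[...,2]>130)&D&(C[...,2]>35)&(abs(C[...,0]-545)<125)&(abs(C[...,1]-232)<125)
P=C[pl]
for k in range(5):
    A=np.c_[P[:,:2],np.ones(len(P))];c=np.linalg.lstsq(A,P[:,2],rcond=None)[0];r=P[:,2]-A@c;P=P[abs(r)<max(2*r.std(),1)]
n=np.array([-c[0],-c[1],1]);n/=np.linalg.norm(n);print("plane",len(P),r.std(),n,np.degrees(np.arccos(n[2])),"z at red",c@[*Q.mean(0)[:2],1])
L=(C-st["position"])@R0.as_matrix()
m2=(hsv[...,0]<18)&(hsv[...,1]>130)&D;m2[:190]=0;m2[300:]=0;m2[:,:285]=0;m2[:,355:]=0
t=L[m2];t=t[t[:,2]<np.percentile(t[:,2],3)+4];print("handle top",cv2.minAreaRect(t[:,:2].astype(np.float32))[:2],t[:,2].mean())
E
python3 look.py w5.png
```

```text
clock: 12.68
position: [504.3, 191.5, 271.5]
eef_rot: [0.842, 0.539, -0.001, 0.0]
ft_force: [-0.8, 0.1, -2.8]
width: 0.269
[504.32 191.45 271.48] [-0.81  0.15 -2.79] [ 0.32 -0.02  1.82 -0.    1.35  0.75]
mark 0.83 [ 46.1 287.1] [522.31 315.85  58.73]
red 735 [523.16 318.48  59.04] ((522.8426513671875, 318.20892333984375), 19.227190017700195) ((522.6864624023438, 318.1888122558594), (36.237667083740234, 38.20029067993164), 5.252259254455566)
plane 14689 0.6603068141917849 [-0.29 -0.    0.96] 17.11070395346129 z at red 58.37228969375926
handle top ((0.2473764419555664, -0.5981264114379883), (24.556955337524414, 24.930273056030273)) -42.81952906258125
```

View pics/w5.png

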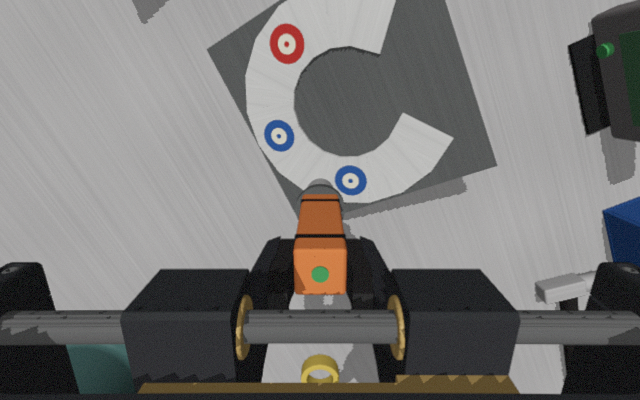

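```bash
python3 - <<'E'
from h import *
np.set_printoptions(precision=2,suppress=True)
st=observe();R0=R.from_quat(st["eef_rot"])
n=np.array([-np.sin(.3),0,np.cos(.3)])
# align current tool z with -n minimally
z=R0.apply([0,0,1]);ax=np.cross(z,-n);a=np.arcsin(np.linalg.norm(ax));Rt=R.from_rotvec(ax/np.linalg.norm(ax)*a)*R0
tgt=np.array([522.8,318.2,58.5])+n*(103.2+40)
print("tgt",tgt,delta(tgt,Rt,st), Rt.apply([0,0,1]))
E
```

```text
tgt [480.48 318.2  195.3 ] (array([106.24, -76.06,  75.7 ]), array([-15.62,   7.32,  -0.  ])) [ 0.3   0.   -0.96]
```

```bash
python3 -m creep '[[[15,-11,0],[0,0,0]],[[26,-18,10],[0,0,0]],[[28,-20,20],[0,0,0]],[[24,-17,25],[0,0,0]],[[13.2,-10.1,20.7],[0,0,0]],[[0,0,0],[-3.124,1.464,0]],[[0,0,0],[-3.124,1.464,0]],[[0,0,0],[-3.124,1.464,0]],[[0,0,0],[-3.124,1.464,0]],[[0,0,0],[-3.124,1.464,0]],[[0,0,0],[0,0,0]],[[0,0,0],[0,0,0]],[[0,0,0],[0,0,0]]]'
python3 look.py w6.png; python3 - <<'E'
from h import *
np.set_printoptions(precision=3,suppress=True)
print(R.from_quat(observe()["eef_rot"]).as_matrix()[:,2])
p=camera("scene");cv2.imwrite("pics/s6.png",cv2.resize(p["frame"][80:280,300:560],None,fx=3,fy=3)[...,::-1])
E
```

```text
clock: 13.92
position: [481.3, 318.7, 196.0]
eef_rot: [0.834, 0.532, 0.126, 0.08]
ft_force: [0.4, -0.5, -2.0]
width: 0.268
[481.26 318.72 195.95] [ 0.39 -0.45 -2.02] [ 0.66 -0.06  2.03 -0.22  0.95  1.2 ]
mark 0.94 [169.6 321.8] [525.55 319.24  59.5 ]
red 628 [524.4  322.44  61.22] ((511.7911682128906, 314.6572570800781), 29.811655044555664) ((490.731201171875, 301.8101501464844), (57.33305740356445, 109.42019653320312), 117.88494873046875)
plane 9989 0.5985108876304652 [-0.29 -0.    0.96] 17.118747471540306 z at red 58.521697683820605
handle top ((0.3392038345336914, -0.2051563262939453), (24.309295654296875, 24.21311378479004)) -42.92157822915434
[ 0.296  0.001 -0.955]
```

View pics/w6.png

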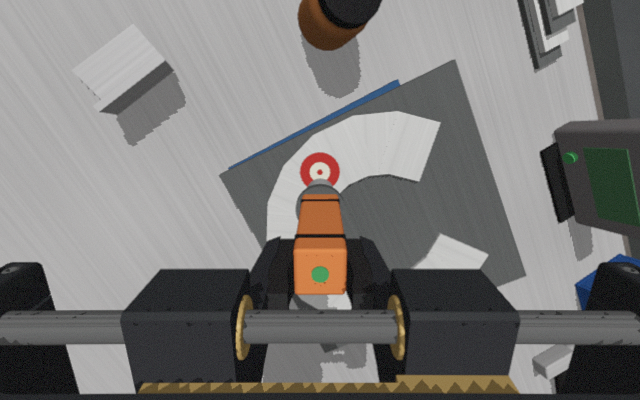

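View pics/s6.png

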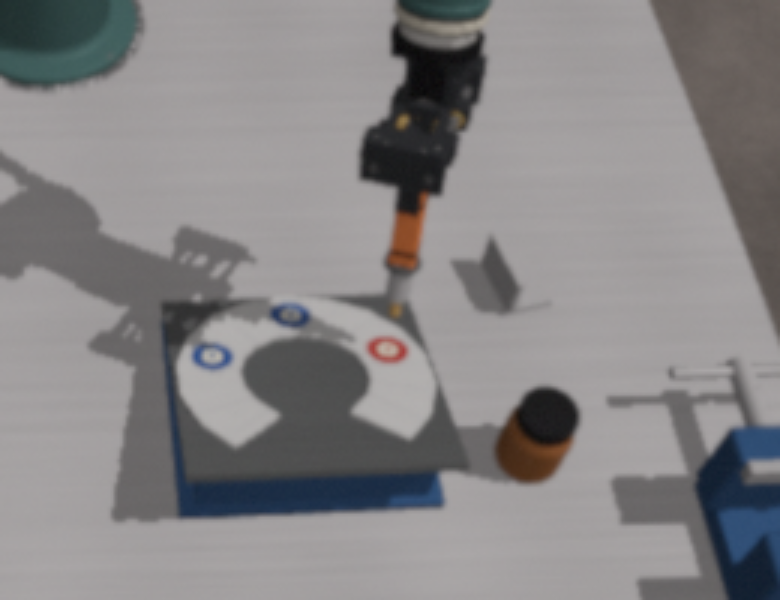

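```bash
python3 - <<'E'
from h import *
np.set_printoptions(precision=2,suppress=True)
st=observe();R0=R.from_quat(st["eef_rot"]);p=camera("wrist");C=cloud(p,st)
hsv=cv2.cvtColor(p["frame"],cv2.COLOR_RGB2HSV)
red=((hsv[...,0]<6)|(hsv[...,0]>174))&(hsv[...,1]>130);red[:140]=0;red[187:]=0;red[:,:290]=0;red[:,350:]=0
L=(C-st["position"])@R0.as_matrix()
Q=L[red&(p["depth"]>0)];print(len(Q),Q.mean(0),Q[:,2].std(),cv2.minEnclosingCircle(Q[:,:2].astype(np.float32)),cv2.minAreaRect(Q[:,:2].astype(np.float32)))
n,l,s,c=cv2.connectedComponentsWithStats(red.astype(np.uint8))
for i in range(1,n):
    print(s[i],c[i],at_depth(p,c[i][::-1],st),R0.inv().apply(at_depth(p,c[i][::-1],st)-st["position"]))
E
```

```text
611 [  3.26  -1.09 143.1 ] 3.8134017129343962 ((-1.2570605278015137, -0.9357978701591492), 19.300880432128906) ((1.5134830474853516, -1.2428722381591797), (37.923282623291016, 31.408977508544922), 87.90081024169922)
[300 154  39  32 602] [319.08 167.47] [524.62 322.86  59.35] [  3.43  -1.07 143.22]
[317 171   5   4  15] [319.13 172.47] [522.44 318.43  59.63] [ -1.43  -1.01 142.3 ]
```

```bash
python3 -m creep '[[[-1.6,-1,4],[0,0,0]],[[0,0,8],[0,0,0]],[[0,0,9],[0,0,0]],[[0,0,8],[0,0,0]],[[0,0,4],[0,0,0]],[[0,0,2],[0,0,0]],[[0,0,1],[0,0,0]],[[0,0,0],[0,0,0]],[[0,0,0],[0,0,0]],[[0,0,0],[0,0,0]]]'
cat > fz.py <<'E'
from h import *
np.set_printoptions(precision=2,suppress=True)
F=[]
for i in range(8):
    st=observe();R0=R.from_quat(st["eef_rot"]);F.append(R0.inv().apply(st["ft_force"]));p=camera("wrist" if i%2 else "scene")
print("tool force",np.mean(F,0),np.std(F,0))
n=np.array([-np.sin(.3),0,np.cos(.3)]);m=np.array([522.5,318.4,58.7])
t=st["position"]+R0.apply([0,0,103.2]);print(st["clock"],"unpressed tip",t,"along n",(t-m)@n,"lateral",(t-m)-n*((t-m)@n))
save(p,__import__("sys").argv[1])
E
python3 fz.py w7.png
```

```text
clock: 15.0
position: [490.3, 318.6, 161.5]
eef_rot: [0.833, 0.532, 0.127, 0.08]
ft_force: [-0.0, -0.6, -1.1]
width: 0.272
tool force [-0.36 -0.7   1.99] [0.31 0.43 0.5 ]
15.35 unpressed tip [520.67 318.53  62.48] along n 4.1552114782213225 lateral [-0.61  0.13 -0.19]
```

View pics/w7.png

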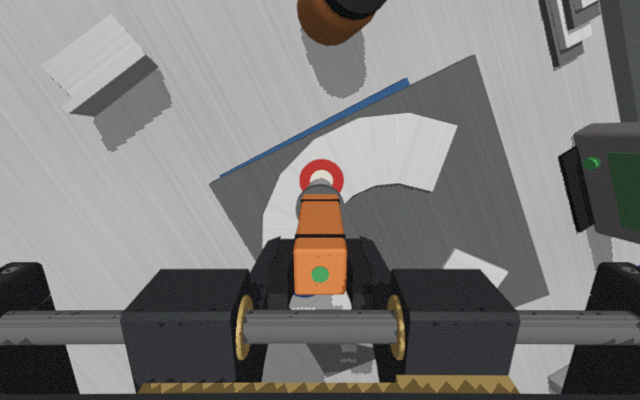

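Ring centred on the tip's axis (about (178,321)), with roughly 4 mm still to go. Baseline tool-z force is about +2.0. I'll press in small steps.

```bash
python3 -m creep '[[[0,0,2],[0,0,0]],[[0,0,1.5],[0,0,0]],[[0,0,1.5],[0,0,0]],[[0,0,1.5],[0,0,0]],[[0,0,1],[0,0,0]],[[0,0,0],[0,0,0]],[[0,0,0],[0,0,0]],[[0,0,0],[0,0,0]]]'
python3 fz.py w8.png
```

```text
clock: 16.07
position: [492.3, 318.4, 153.9]
eef_rot: [0.833, 0.532, 0.127, 0.08]
ft_force: [-1.2, -0.3, -1.4]
width: 0.273
tool force [-0.36 -0.84  0.15] [0.38 0.43 0.42]
16.4167 unpressed tip [522.9  318.52  55.25] along n -3.4155337863906925 lateral [-0.61  0.12 -0.19]
```

```bash
python3 -m creep '[[[0,0,1],[0,0,0]],[[0,0,1],[0,0,0]],[[0,0,1],[0,0,0]],[[0,0,0],[0,0,0]],[[0,0,0],[0,0,0]],[[0,0,0],[0,0,0]],[[0,0,0],[0,0,0]]]'
python3 fz.py w9.png;python3 fz.py w10.png
```

```text
clock: 17.05
position: [493.2, 318.4, 150.9]
eef_rot: [0.833, 0.532, 0.127, 0.08]
ft_force: [-1.2, 0.9, 0.1]
width: 0.269
tool force [-0.34 -0.97 -1.35] [0.38 0.44 0.49]
17.4 unpressed tip [523.78 318.5   52.34] along n -6.453874995479844 lateral [-0.63  0.1  -0.19]
tool force [-0.04 -0.87 -1.25] [0.48 0.56 0.2 ]
17.8 unpressed tip [523.75 318.5   52.28] along n -6.505383701969036 lateral [-0.67  0.1  -0.21]
```

View pics/w10.png

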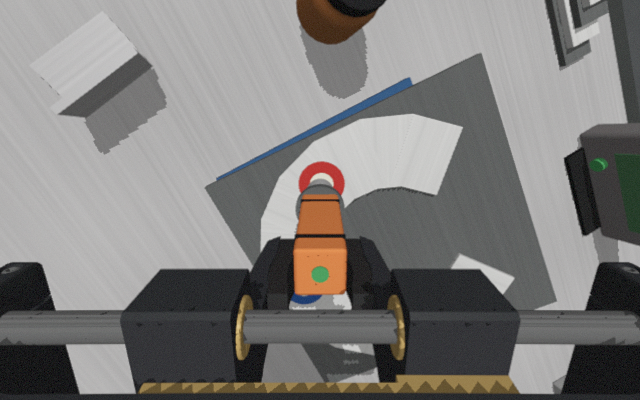

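```bash
python3 look.py w11.png | tail -1; python3 - <<'E'
from h import *
p=camera("scene");cv2.imwrite("pics/s11.png",cv2.resize(p["frame"][130:240,350:500],None,fx=5,fy=5,interpolation=cv2.INTER_CUBIC)[...,::-1])
E
```

```text
handle top ((0.0749063491821289, -0.2747764587402344), (24.630512237548828, 24.167722702026367)) -42.95839719514836
```

View pics/s11.png

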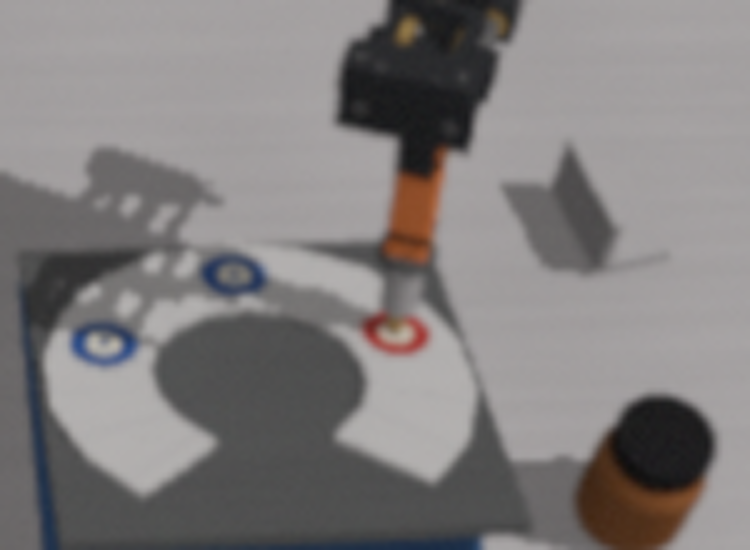

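The tip sits in the middle of the red ring (about (325,396) in the crop), the handle has not slipped, and the probe is square to the plate. Handing in.

```bash
python3 -c "from bench import job_done;print(job_done())"
```

```text
the job is handed in; nothing more can be done
None
```

I took the probe out of its holder, zeroed it on the brass disc, and handed in with it still pressed inside the red ring on the sloped plate. `job_done()` reports no verdict, so the figures below are my own last measurements.

- **Zeroing:** the probe was upright, about 1 mm from the disc centre. It was held for about 1.4 s with the tip about 6 mm in and a force of roughly 3.7 N.
- **Red ring:** the tip is within about 1 mm of the ring centre, and the tool axis was within 0.01 rad of square to the plate. The push was about 3.3 N. The clock read about 18 s of the 48 s allowed.
- **Grip:** the handle is held at 30 N, and the last check showed no slip or tilt.
- **Other things on the table:** the arm touched nothing else that I noticed. I did not measure the bystanders' positions again at the end.

One disagreement: on the plate, the force puts the tip about 5.2 mm in, while the geometry puts it about 6.5 mm in. Both are well inside the 3 to 10 mm range, and the gap fits the 2 mm calibration and the force noise.

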